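# Set the laminator's thickness lever to the third notch and start it

## Robot

A 6-joint arm with a two-finger parallel gripper is mounted at the origin on the work surface; the furniture and walls round the work are solid. World frame = base frame: x ahead of the robot, y to its left, z up, the work surface at z = 0. Lengths are in m, angles in degrees, forces in N, time in s.
With the tool pointing down it reaches from about 0.25 to 0.725 m from the base axis. Payload 9.7 kg.
Tool frame: the origin (TCP) lies midway between the tips of the shut fingers; the grasp point (between the pads) lies 19 mm behind it; z points along the fingers, y is the direction in which the jaws open and shut (so a half turn about z gives the same grasp; the last joint's range is limited). The gripper opens to 85 mm and grips with 20 to 120 N. Pads are 22 mm wide; open, the fingers measure 114 mm over their backs; the gripper's body (76 mm by 85 mm) begins 54 mm behind the grasp point. The pads swing forward as they close: fully open they stand 13 mm farther back than shut.
Start: joints at [-68.583, 4.979, 10.078, 95.1, 0, 90], TCP at [0.201, -0.512, 0.211] pointing down, gripper open.
Joint ranges: [-179.16, 179.16], [-48.56, 103.87], [-65.8, 70.77], [-126.05, 130.52], [-82.76, 87.17], [-180, 180]. Speed limits (degrees/s): [127.2, 127.2, 147.25, 180, 180, 180].

## Interface

Orientations are given as [roll, pitch, yaw] about the fixed x, y, z axes, in that order (R = Rz(yaw) Ry(pitch) Rx(roll)).
In Python, from workcell import get_obs, camera, get_calibration, job_done gives the robot as it stands.
- The arm moves only by the tool play_rows, never from a script. Its argument "commands" is text: rows parted by semicolons, each of 5 numbers parted by spaces: the opening, from 0 (shut) to 1 (fully open), then the shift along the world's x, y, z in mm, then the turn about the world's z in degrees. A call has 1 to 10 rows; each row is the pose to reach, as a shift and turn from the pose commanded when the call began; what a row does not reach only later rows make up. A row lasts 1/12 s, in which the tool goes at most 41.7 mm and 7.16 degrees, less where a joint would pass 70% of its speed; a pose out of reach is approached as far as the arm can. A call with a gripper value outside its range is refused whole. The fingers move at their own pace and stop on an object; "force" is the grip in N (left out, the last holds). Time passes only in rows, so rows that repeat a pose let the fingers close. It gives the time, the measured TCP pose, the force and the opening at its end, in the units of the state.
- get_obs(): the state, without advancing time (a new reading comes with each control period).
- camera(name): name is "scene" or "top"; returns the picture (480x640x3 uint8, red, green, blue); there is no depth.
- get_calibration(name): a dict with "fx", "fy", "cx", "cy" (pixels), "eye" and "attitude" of the camera in the world. Camera axes: x right, y down, z forward; pixel columns grow to the right and rows downward; lengths in m; the calibration is good to about 2 mm. A picture is of the moment at which its call begins. get_calibration takes no time and is no camera call.
- job_done(): hands the job in, once; it reports no verdict.
The state is a dict: "time": time; "q": joint angles; "qd": joint speeds; "joint_efforts": joint torques, N m; "ee_pos": TCP position; "tcp_rot": TCP orientation; "wrist_force": force on the tool from outside, world axes, zero at the start; "torque": the same for the moment, N m; "opening": finger opening in m.
Only numpy, scipy, OpenCV 4.12 (cv2) and the standard library are available. Lean on these libraries where they do the work, as an engineer would, in place of code of your own. Each camera call takes 0.05 s, during which the arm holds its last target.

## Task

On top of the bench laminator, push the upright slide lever with the fingertips from its parked end toward the start button, through the clicks, and stop in the third notch without ever going on past it; then push the round start button down and let it come up again. Only push: do not pinch the lever, and leave the small things on and around the machine where they lie.

Things in the scene. Friction and masses are not known exactly. Their poses are not given: they have to be found in the camera images.
- laminator: Fixed grey bench laminator, a rounded box 150 (x) x 300 (y) x 75 (z) mm. Origin at the centre of its underside; x points to its back, y along its long side (to the left from the front, the way the lever is pushed), z up. Flat top at z = 75 mm. The lever runs along +y on the line x = -30 mm; its middle is at y = -105 mm + joint value.
- lever (a joint): Travel of the lever along the laminator's +y, m: 0 parked end, 0.088 other end. Free from 0 to 0.016 (it starts in 0 to 0.012). Then five sprung notches, 14 mm apart, each with a dark tick: 0.030, 0.044, 0.058 (the third), 0.072, 0.086. Ridge crests half-way between: 0.023, 0.037, 0.051, 0.065, 0.079. About 4 to 5 N climbs a ridge; past a crest it snaps 7 mm on into the notch and stays.
- lever_top (a point): Middle of the top of the lever, 32 mm above the laminator's top: a black upright block, 22 mm (across the travel) x 14 mm (along it, 7 mm to either side of this point), its faces clear from 2 mm above the laminator's top. Nothing else stands within 40 mm of it on the parked-end side or along its line up to the button.
- start (a joint): Press of the start button, m: 0 up, 0.006 fully down (about 5 N), springs back.
- start_top (a point): Middle of the top of the round start button (28 mm across, in a black housing), on the lever's line, at the laminator's y = +90 mm. Pressed straight down.
- blue_clip: Loose blue clip, 21 x 44 x 24 mm, standing on the back part of the laminator's top. Origin under its middle. Leave it alone.
- pin_case: Loose small black case, 21 x 49 x 30 mm, standing on the back part of the laminator's top. Origin under its middle. Leave it alone.
- cork_block: Loose cork block, 60 x 100 x 34 mm, on the table to the right of the laminator. Origin under its middle. Leave it alone.
- snips: Loose wire snips, 46 x 125 x 12 mm, on the table to the left of the laminator. Origin under their middle. Leave them alone.

How it is judged:
By the outcome, as a careful person would: the job done as asked, in the order asked, and still so for the second after the job is handed in, with the robot touching nothing.
It also fails if it takes over 64 s, if anything falls off the work surface, if the arm or the gripper's body presses on something with over 40 N, if the wrist force passes 120 N, or if a joint passes its speed limit or range.

## Working session

There is one attempt and no reset: what is moved stays moved. The work goes in short steps, Python scripts to look and compute and a tool call to move; the robot and the scene stay as the last step left them, time stands still between calls to the robot, and variables do not carry over. Pictures are saved under pics/ and viewed, and the job is handed in when it is done.

Besides the shell and the picture viewer there is one more tool, called as a command line: name --argument value ..., lists and objects as JSON in quotes. play_rows: Moves the arm, as the interface text tells. Its arguments: {"type":"object","properties":{"commands":{"type":"string"},"force":{"type":"number"}},"required":["commands"]}

```bash
mkdir -p pics
python3 - <<'E'
from workcell import *
import cv2
print(get_obs())
for n in("scene","top"):
    c=get_calibration(n);print(n,c)
    cv2.imwrite(f"pics/{n}0.png",camera(n)[:,:,::-1])
E
```

```text
{'time': 0.0, 'q': array([-6.85834175e+01,  5.01141207e+00,  1.00351488e+01,  9.50999295e+01,
       -8.48324914e-04,  9.00015731e+01]), 'qd': array([ 0.01341986, -0.03320615, -0.00792855, -0.00519898,  0.05201156,
        0.01205215]), 'joint_efforts': array([-9.66358566e-04, -5.20384848e+01,  4.64803755e+01,  1.63048255e-02,
       -8.28860948e-05, -1.12862415e-05]), 'ee_pos': array([ 0.20073326, -0.51178724,  0.21028632]), 'tcp_rot': array([-1.79923807e+02,  8.50416086e-04,  2.14150105e+01]), 'wrist_force': array([-0.01078253,  0.25366228, -0.12401601]), 'torque': array([-0.03288008, -0.02258674,  0.02231351]), 'opening': 0.08555433866693174}
scene {'fx': 464.2786577925432, 'fy': 464.2786577925432, 'cx': 308.38833939991935, 'cy': 243.8402089891647, 'eye': array([0.20370513, 0.68220377, 0.63701983]), 'attitude': array([-126.00295519,   -0.88596124, -150.53034207])}
top {'fx': 525.9534737143501, 'fy': 525.9534737143501, 'cx': 317.5064890641882, 'cy': 232.4951032490692, 'eye': array([4.47137343e-01, 8.50382929e-04, 1.15340751e+00]), 'attitude': array([-173.78059322,    1.72179315,  -90.86984427])}
```

View pics/scene0.png

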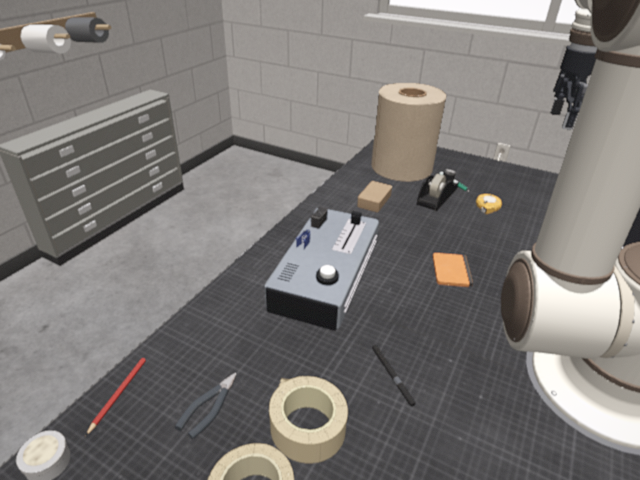

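View pics/top0.png

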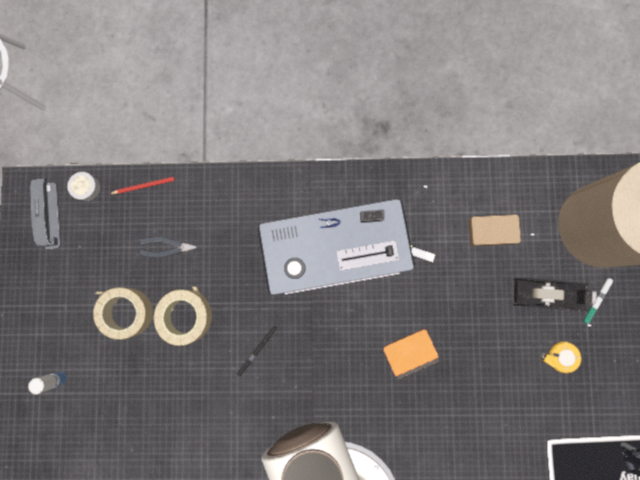

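The laminator is at about (337,247) in the top view. The lever is near (390,251), with the button near (294,268). I'll zoom in on these.

```bash
cat > h.py <<'E'
import numpy as np,cv2
from scipy.spatial.transform import Rotation as R
from workcell import *
def cam(n):
    c=get_calibration(n);K=np.array([[c['fx'],0,c['cx']],[0,c['fy'],c['cy']],[0,0,1]])
    return K,R.from_euler('xyz',c['attitude'],degrees=True).as_matrix(),np.array(c['eye'])
def ray(n,uv,z):
    K,M,e=cam(n);d=M@np.linalg.inv(K)@np.array([uv[0],uv[1],1.]);return e+d*(z-e[2])/d[2]
def proj(n,p):
    K,M,e=cam(n);q=K@(M.T@(np.array(p)-e));return q[:2]/q[2]
E
python3 - <<'E'
from h import *
t=cv2.imread('pics/top0.png');s=cv2.imread('pics/scene0.png')
a=cv2.resize(t[190:305,250:420],None,fx=4.7,fy=4.7,interpolation=cv2.INTER_CUBIC);cv2.imwrite('pics/tz.png',a)
a=cv2.resize(s[200:330,260:390],None,fx=4.6,fy=4.6,interpolation=cv2.INTER_CUBIC);cv2.imwrite('pics/sz.png',a)
E
```

```text
(no output)
```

View pics/tz.png

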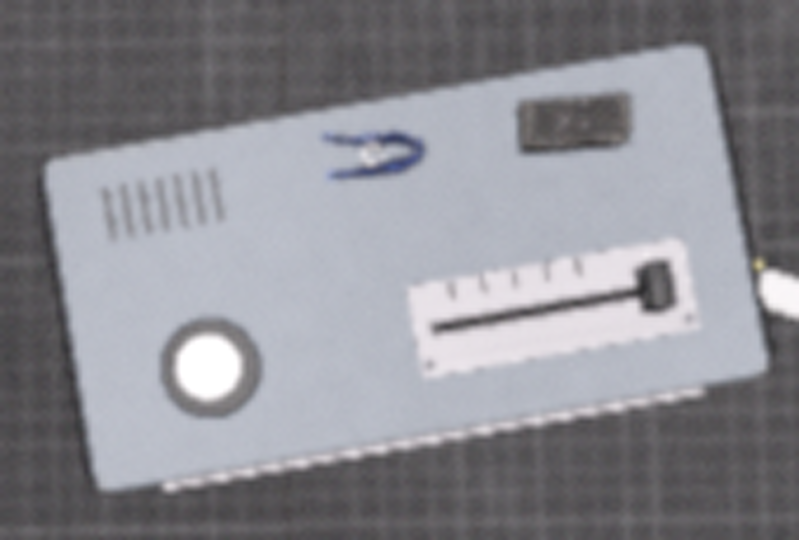

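View pics/sz.png

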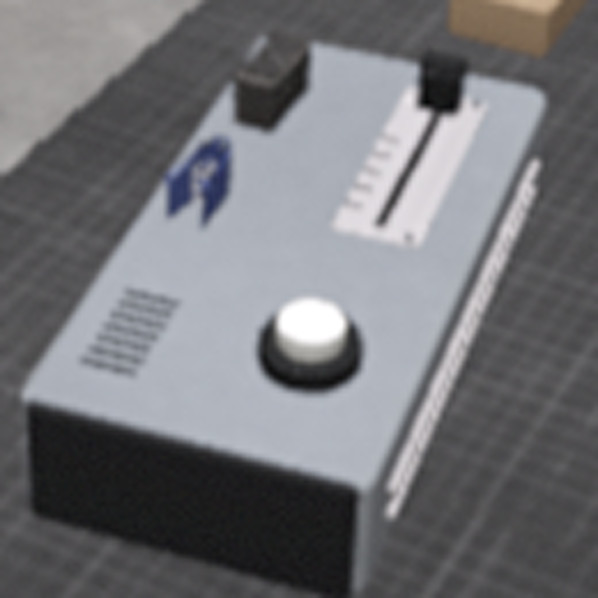

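```bash
cat > fit.py <<'E'
from h import *
def face(n,f):
    im=cv2.imread(f);h=cv2.cvtColor(im,cv2.COLOR_BGR2HSV)
    print(n,im[240,272] if n=='top' else im[235,325])
    m=cv2.inRange(h,(100,15,130),(120,90,235))
    m=cv2.morphologyEx(m,cv2.MORPH_CLOSE,np.ones((5,5)))
    cs,_=cv2.findContours(m,cv2.RETR_EXTERNAL,cv2.CHAIN_APPROX_NONE)
    c=max(cs,key=cv2.contourArea)[:,0]
    w=np.array([ray(n,p,.075)[:2] for p in c])
    r=cv2.minAreaRect((w*1000).astype(np.float32));print(n,len(c),r)
    return w
if __name__=='__main__':
    for n in('top','scene'):
        face(n,f'pics/{n}0.png')
        im=cv2.imread(f'pics/{n}0.png')
        m=cv2.inRange(im,(235,235,235),(255,255,255));k,l,st,ce=cv2.connectedComponentsWithStats(m)
        for i in range(1,k):
            if st[i,4]>60 and 260<ce[i][0]<420 and 190<ce[i][1]<300: print('white',st[i],ce[i],ray(n,ce[i],.095))
E
python3 fit.py
```

```text
top [191 182 179]
top 417 ((536.3597412109375, -4.5506134033203125), (149.30104064941406, 297.2672424316406), 9.203045845031738)
white [288 262  13  12 127] [293.81889764 267.52755906] [0.49294146 0.079692   0.095     ]
scene [184 175 170]
scene 399 ((534.8738403320312, 2.0170440673828125), (148.31471252441406, 299.3412170410156), 9.276308059692383)
white [321 265  14   9  96] [327.17708333 269.35416667] [0.49408242 0.08068812 0.095     ]
```

```bash
cat > lev.py <<'E'
from h import *
import sys
O=np.array([.536,-.003]);Y=np.radians(9.2)
ex=np.array([np.cos(Y),np.sin(Y)]);ey=np.array([-np.sin(Y),np.cos(Y)])
def lam(w): d=w[:2]-O; return np.round(1000*np.array([d@ex,d@ey]),1)
if __name__=='__main__':
    t=lambda x,y:(250+(x+.5)/4.7-.5,190+(y+.5)/4.7-.5)
    s=lambda x,y:(260+(x+.5)/4.6-.5,200+(y+.5)/4.6-.5)
    print('btn',lam(ray('top',(293.8,267.5),.095)),lam(ray('scene',(327.2,269.4),.095)))
    for p in [(452,290),(485,283),(516,278),(547,270),(578,266),(433,328)]: print('t tick/slot',lam(ray('top',t(*p),.075)))
    for p in [(352,210),(360,190),(370,174),(380,157),(391,140),(381,223)]: print('s tick/slot',lam(ray('scene',s(*p),.075)))
    print('lever top corners',[lam(ray('top',t(*p),.107)) for p in [(642,265),(668,261),(645,308),(675,303)]])
    print('lever top corners',[lam(ray('scene',s(*p),.107)) for p in [(421,72),(468,74),(468,58),(424,53)]])
E
python3 lev.py
```

```text
btn [-29.2  88.5] [-28.1  89.4]
t tick/slot [-14.2 -21. ]
t tick/slot [-13.8 -35.7]
t tick/slot [-14.  -49.4]
t tick/slot [-13.  -63.3]
t tick/slot [-13.6 -76.9]
t tick/slot [-29.1  -9.8]
s tick/slot [-13.4 -15.4]
s tick/slot [-12.1 -31.4]
s tick/slot [-12.7 -45. ]
s tick/slot [-13.  -59.8]
s tick/slot [-13.7 -75.1]
s tick/slot [-28.3 -10.8]
lever top corners [array([ -20.2, -100.7]), array([ -20.5, -111.9]), array([-38.3, -98.6]), array([ -38.5, -111.4])]
lever top corners [array([-22.2, -88. ]), array([-43. , -94.4]), array([ -39.3, -107.9]), array([ -19. , -104.5])]
```

play_rows --commands "0 33 37 0 7; 0 66 74 0 14; 0 98 111 0 21; 0 131 148 0 28; 0 164 184 0 35; 0 196 221 -10 42; 0 229 258 -20 49; 0 262 295 -30 56; 0 295 332 -40 63; 0 327 369 -50 70"

```text
time: 0.93
ee_pos: [0.4763, -0.2007, 0.176]
tcp_rot: [-180.0, 0.0, 91.8]
wrist_force: [-0.3, -0.7, -0.4]
opening: -0.0005
```

play_rows --commands "0 0 0 0 0; 0 0 0 0 0; 0 0 0 0 0"

```text
time: 1.18
ee_pos: [0.4752, -0.2025, 0.1763]
tcp_rot: [-179.9, -0.0, 91.4]
wrist_force: [-0.5, -0.8, 0.7]
opening: -0.0
```

play_rows --commands "0 27 30 0 4; 0 53 59 -20 8; 0 53 59 -50 8; 0 53 59 -50 8; 0 53 59 -50 8; 0 53 59 -50 8"

```text
time: 1.68
ee_pos: [0.5279, -0.1451, 0.1282]
tcp_rot: [180.0, 0.0, 99.2]
wrist_force: [0.1, -0.3, 0.6]
opening: 0.0001
```

```bash
cat > look.py <<'E'
from h import *
import sys
from lev import lam
k=sys.argv[1]
o=get_obs();print(o['time'],o['ee_pos'],o['tcp_rot'],o['wrist_force'],lam(o['ee_pos']))
a=camera('top')[:,:,::-1];b=camera('scene')[:,:,::-1]
cv2.imwrite(f'pics/top{k}.png',a);cv2.imwrite(f'pics/scene{k}.png',b)
a=cv2.resize(a[200:300,270:430],(640,400),interpolation=cv2.INTER_CUBIC)
b=cv2.resize(b[190:290,300:400],(400,400),interpolation=cv2.INTER_CUBIC)
o=np.zeros((400,800,3),np.uint8);o[:, :400]=a[:,240:];o[:,400:]=b
cv2.imwrite(f'pics/z{k}.png',o)
E
python3 look.py 1
```

```text
1.6833 [ 0.52791377 -0.14513021  0.1281889 ] [1.79951830e+02 4.01394601e-02 9.92463534e+01] [ 0.12858203 -0.33596134  0.62682891] [ -30.7 -139. ]
```

View pics/z1.png

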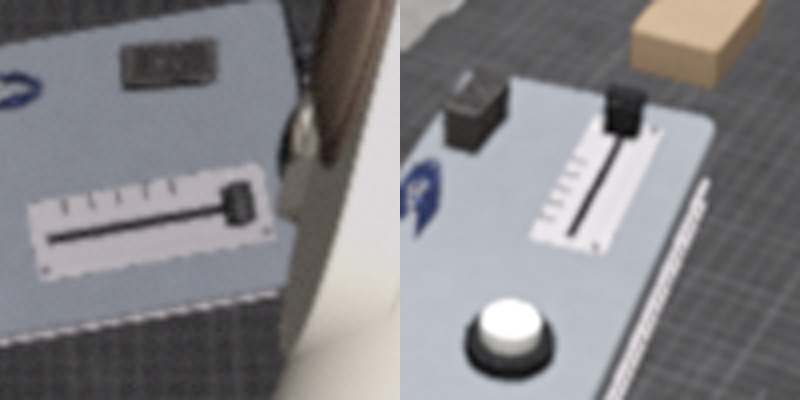

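Run:
```python
from h import *
print(proj('scene',(.528,-.145,.128)),proj('top',(.528,-.145,.128)))
```

```text
[361.94196525 196.20901657] [407.60707125 246.87681259]
```

View pics/scene1.png

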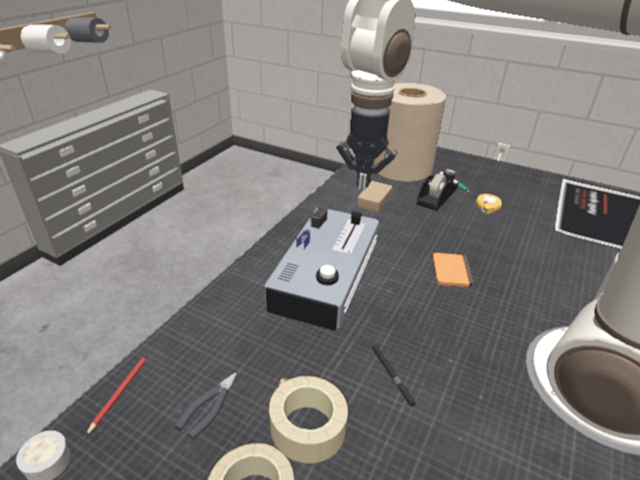

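Run:
```python
import cv2
b=cv2.imread('pics/scene1.png')[120:240,310:430]
cv2.imwrite('pics/s1z.png',cv2.resize(b,None,fx=5,fy=5,interpolation=cv2.INTER_CUBIC))
```

```text
(no output)
```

View pics/s1z.png

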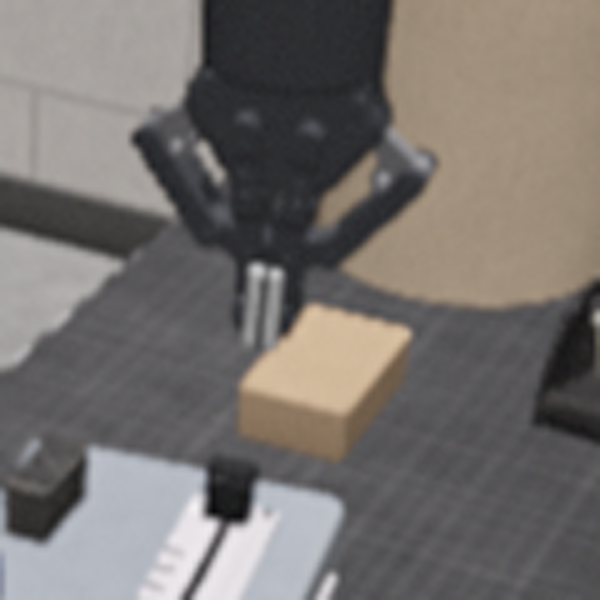

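play_rows --commands "0 0 0 -10 0; 0 0 0 -20 0; 0 0 0 -30 0; 0 0 0 -38 0; 0 0 0 -38 0; 0 0 0 -38 0"

```text
time: 2.28
ee_pos: [0.5279, -0.1434, 0.0876]
tcp_rot: [-179.9, -0.0, 99.4]
wrist_force: [0.1, -0.1, 0.3]
opening: 0.0001
```

```bash
python3 look.py 2
python3 - <<'E'
import cv2
from h import *
b=cv2.imread('pics/scene2.png')[150:250,310:430]
cv2.imwrite('pics/s2z.png',cv2.resize(b,None,fx=6,fy=6,interpolation=cv2.INTER_CUBIC))
print((proj('scene',get_obs()['ee_pos'])-[310,150])*6)
E
```

```text
2.2833 [ 0.52789523 -0.14340725  0.08763354] [-1.79917816e+02 -3.63337144e-02  9.94205522e+01] [ 0.12867271 -0.06315037  0.27528468] [ -30.4 -137.3]
[299.87753173 370.48828367]
```

View pics/s2z.png

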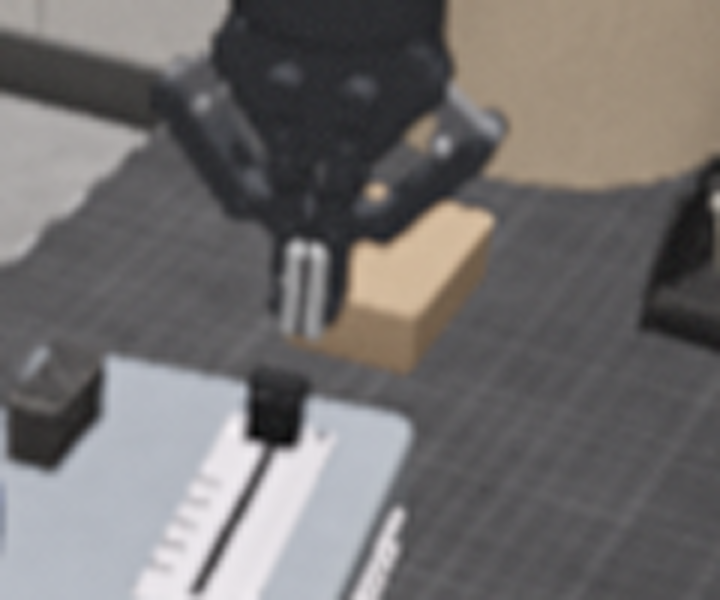

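play_rows --commands "0 0 0 -4 0; 0 0 0 -7 0; 0 0 0 -7 0; 0 0 0 -7 0"

```text
time: 2.72
ee_pos: [0.5283, -0.1436, 0.0813]
tcp_rot: [-180.0, -0.0, 99.4]
wrist_force: [0.9, 0.6, -0.2]
opening: 0.0002
```

```bash
python3 look.py 3
python3 - <<'E'
import cv2
from h import *
b=cv2.imread('pics/scene3.png')[150:250,310:430]
cv2.imwrite('pics/s3z.png',cv2.resize(b,None,fx=6,fy=6,interpolation=cv2.INTER_CUBIC))
print((proj('scene',get_obs()['ee_pos'])-[310,150])*6)
for i in range(4): print(get_obs()['ee_pos'])
E
```

```text
2.7167 [ 0.52831305 -0.14356047  0.08132991] [-1.79982898e+02 -5.24759885e-03  9.94171786e+01] [ 0.86703713  0.63278874 -0.20953046] [ -30.1 -137.5]
[298.61471029 386.82043093]
[ 0.52844503 -0.14356512  0.08159115]
[ 0.52844503 -0.14356512  0.08159115]
[ 0.52844503 -0.14356512  0.08159115]
[ 0.52844503 -0.14356512  0.08159115]
```

View pics/s3z.png

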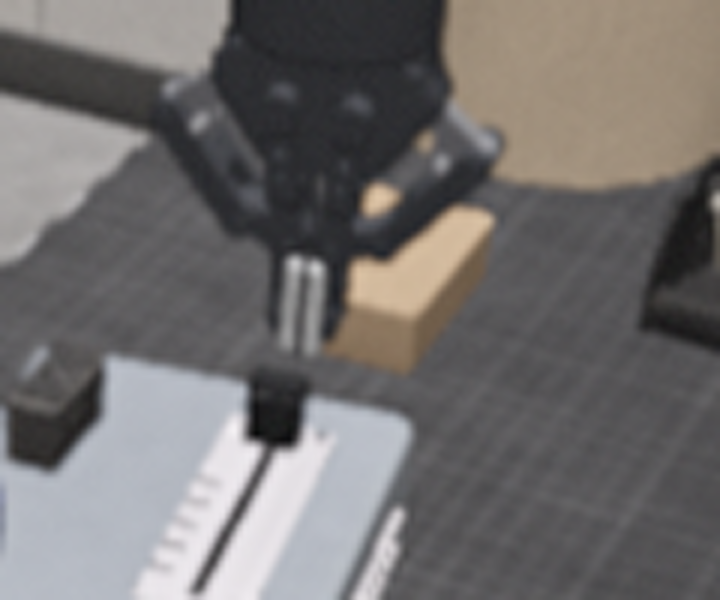

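play_rows --commands "0 -1 4 0 0; 0 -1 8 0 0; 0 -2 12 0 0; 0 -2 12 0 0"

```text
time: 3.15
ee_pos: [0.5263, -0.1308, 0.0816]
tcp_rot: [180.0, -0.0, 99.5]
wrist_force: [-0.1, -0.3, 0.7]
opening: 0.0002
```

play_rows --commands "0 0 2 0 0; 0 -1 4 0 0; 0 -1 6 0 0; 0 -1 6 0 0"

```text
time: 3.48
ee_pos: [0.5253, -0.1253, 0.0815]
tcp_rot: [-180.0, -0.0, 99.4]
wrist_force: [-0.1, -0.2, 0.9]
opening: -0.0002
```

play_rows --commands "0 0 2 0 0; 0 -1 4 0 0; 0 -1 6 0 0; 0 -1 6 0 0"

```text
time: 3.82
ee_pos: [0.5243, -0.1192, 0.0815]
tcp_rot: [-180.0, -0.0, 99.4]
wrist_force: [0.0, 0.5, 0.3]
opening: 0.0002
```

```bash
python3 look.py 4
```

```text
3.8167 [ 0.52430467 -0.11915661  0.08146695] [-1.79992631e+02 -2.25165109e-02  9.94277434e+01] [0.0416266  0.46584305 0.32555666] [ -30.1 -112.8]
```

View pics/z4.png

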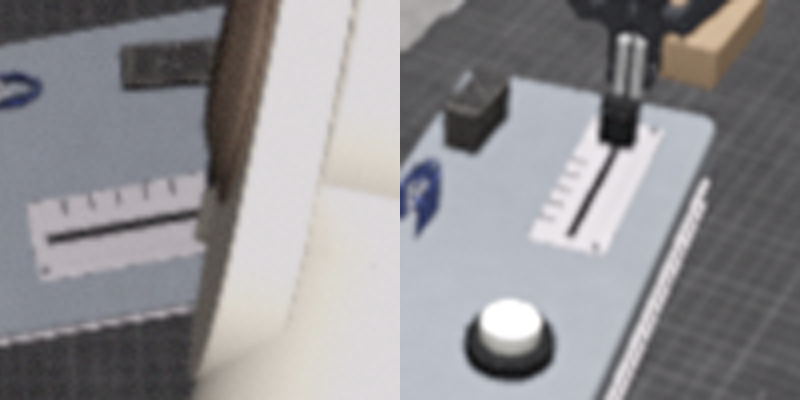

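play_rows --commands "0 0 2 0 0; 0 -1 4 0 0; 0 -1 4 0 0"

```text
time: 4.17
ee_pos: [0.5234, -0.1152, 0.0815]
tcp_rot: [180.0, -0.0, 99.4]
wrist_force: [-0.6, -0.0, 0.4]
opening: 0.0002
```

play_rows --commands "0 0 1 0 0; 0 0 2 0 0; 0 0 2 0 0"

```text
time: 4.42
ee_pos: [0.5233, -0.1135, 0.0815]
tcp_rot: [-180.0, 0.0, 99.4]
wrist_force: [-1.9, -1.0, 0.4]
opening: -0.0003
```

play_rows --commands "0 0 1 0 0; 0 0 2 0 0; 0 0 2 0 0"

```text
time: 4.67
ee_pos: [0.5232, -0.112, 0.0815]
tcp_rot: [-180.0, 0.1, 99.4]
wrist_force: [-1.6, -5.1, -0.1]
opening: 0.0
```

play_rows --commands "0 -1 1 0 0; 0 -1 2 0 0; 0 -1 2 0 0"

```text
time: 4.92
ee_pos: [0.5226, -0.1097, 0.0816]
tcp_rot: [180.0, 0.0, 99.4]
wrist_force: [1.5, -3.1, -0.7]
opening: -0.0001
```

```bash
python3 look.py 5
```

```text
4.9167 [ 0.52263755 -0.10966047  0.08156414] [1.79974008e+02 1.93685388e-02 9.94065690e+01] [ 1.51847658 -3.06958818 -0.74925833] [ -30.2 -103.2]
```

View pics/z5.png

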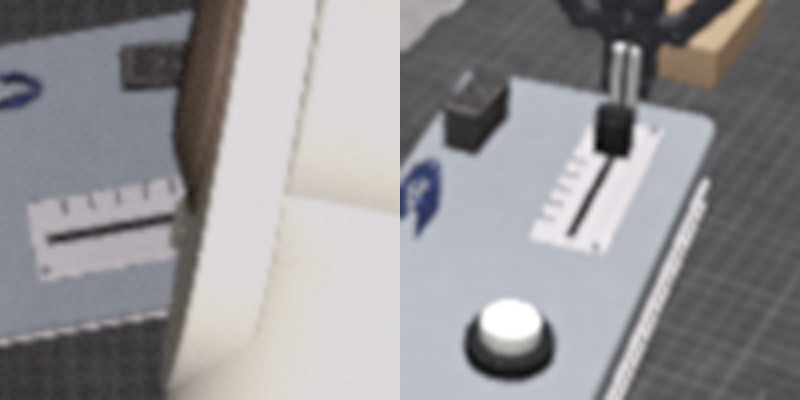

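play_rows --commands "0 0 1 0 0; 0 0 1 0 0; 0 0 1 0 0"

```text
time: 5.27
ee_pos: [0.5224, -0.1083, 0.0815]
tcp_rot: [-180.0, -0.0, 99.4]
wrist_force: [1.4, -2.0, 0.7]
opening: 0.0003
```

play_rows --commands "0 0 1 0 0; 0 0 1 0 0; 0 0 1 0 0"

```text
time: 5.52
ee_pos: [0.5223, -0.1073, 0.0815]
tcp_rot: [-180.0, -0.0, 99.4]
wrist_force: [-0.5, -1.0, 0.4]
opening: -0.0001
```

```bash
python3 look.py 6
```

```text
5.5167 [ 0.52231509 -0.10729118  0.08147057] [-1.79991092e+02 -2.82071219e-02  9.94313204e+01] [-0.47590606 -0.99235733  0.37642736] [ -30.2 -100.8]
```

View pics/z6.png

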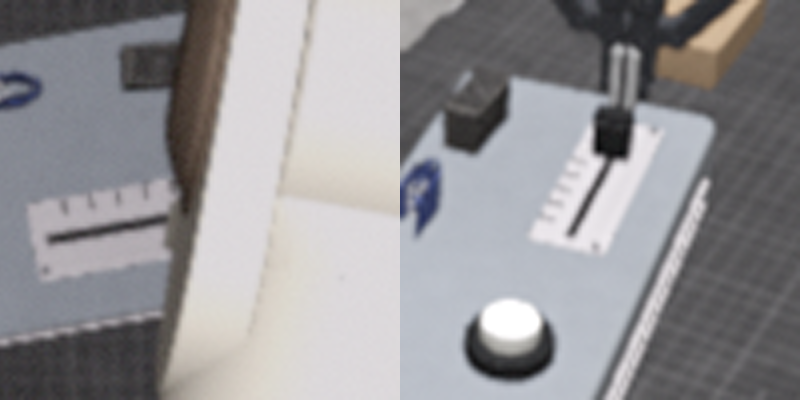

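```bash
cat > lp.py <<'E'
from lev import *
import sys
def edge(f):
    g=cv2.cvtColor(cv2.imread(f),cv2.COLOR_BGR2GRAY).astype(np.float32)
    out=[]
    for x in(-.036,-.024):
        ys=np.arange(-.115,-.0,.0005)
        P=np.array([proj('scene',[*(O+x*ex+y*ey),.077]) for y in ys],np.float32)
        v=cv2.remap(g,P[:,:1],P[:,1:],cv2.INTER_LINEAR)[:,0]
        i=np.where(v<90)[0].max(); out.append((round(ys[i]*1000,1)))
    return out, 'joint~',round(float(np.mean(out))-7+105,1)
if __name__=='__main__':
    for k in sys.argv[1:]: print(k,edge(f'pics/scene{k}.png'))
E
python3 lp.py 0 1 2 3 4 5 6
```

```text
Traceback (most recent call last):
  File "lp.py", line 13, in <module>
    for k in sys.argv[1:]: print(k,edge(f'pics/scene{k}.png'))
                                   ~~~~^^^^^^^^^^^^^^^^^^^^^^
  File "lp.py", line 10, in edge
    i=np.where(v<90)[0].max(); out.append((round(ys[i]*1000,1)))
ValueError: zero-size array to reduction operation maximum which has no identity
```

```bash
sed -i "s/-.036,-.024/-.035,-.027/; s/arange(-.115/arange(-.105/; s/i=np.where.*/i=np.where(v<110)[0]; i=i.max() if len(i) else -1; out.append(round(ys[i]*1000,1))/" lp.py; python3 lp.py 0 3 4 5 6
python3 - <<'E'
from lp import *
g=cv2.cvtColor(cv2.imread('pics/scene6.png'),cv2.COLOR_BGR2GRAY)
for x in(-.04,-.035,-.03,-.025,-.02):
    print(x,[int(g[tuple(np.round(proj('scene',[*(O+x*ex+y*ey),.077])[::-1]).astype(int))]) for y in np.arange(-.11,-.05,.003)])
E
```

```text
0 ([np.float64(-105.0), np.float64(-32.0)], 'joint~', 29.5)
3 ([np.float64(-0.5), np.float64(-99.5)], 'joint~', 48.0)
4 ([np.float64(-95.5), np.float64(-90.5)], 'joint~', 5.0)
5 ([np.float64(-86.0), np.float64(-82.0)], 'joint~', 14.0)
6 ([np.float64(-84.0), np.float64(-78.0)], 'joint~', 17.0)
-0.04 [226, 230, 228, 228, 227, 227, 227, 216, 223, 210, 224, 224, 226, 226, 225, 227, 226, 226, 226, 226]
-0.035 [228, 178, 178, 101, 121, 131, 43, 58, 107, 86, 175, 220, 231, 231, 227, 230, 231, 227, 230, 228]
-0.03 [32, 27, 31, 25, 25, 28, 28, 28, 24, 69, 145, 89, 126, 87, 117, 117, 78, 117, 85, 85]
-0.025 [44, 29, 33, 30, 29, 28, 28, 24, 48, 48, 165, 191, 171, 223, 197, 220, 196, 196, 219, 194]
-0.02 [33, 33, 26, 30, 28, 25, 20, 26, 26, 101, 209, 209, 229, 230, 232, 229, 232, 228, 231, 231]
```

play_rows --commands "0 0 1 0 0; 0 0 1 0 0; 0 0 1 0 0"

```text
time: 5.87
ee_pos: [0.5224, -0.1064, 0.0815]
tcp_rot: [180.0, -0.0, 99.4]
wrist_force: [-0.6, -0.2, 0.3]
opening: 0.0004
```

play_rows --commands "0 0 1 0 0; 0 0 1 0 0; 0 0 1 0 0"

```text
time: 6.12
ee_pos: [0.5224, -0.1055, 0.0815]
tcp_rot: [180.0, -0.0, 99.4]
wrist_force: [-0.3, -0.0, 0.1]
opening: -0.0005
```

```bash
sed -i "s/-.035,-.027/-.025,-.022,-.019/" lp.py; python3 look.py 7; python3 lp.py 4 5 6 7
```

```text
6.1167 [ 0.52243687 -0.10546803  0.08150904] [ 1.79996774e+02 -6.02578728e-03  9.94229952e+01] [-0.31843505 -0.00551924  0.13246325] [-29.8 -99. ]
4 ([np.float64(-93.5), np.float64(-95.5), np.float64(-96.5)], 'joint~', 2.8)
5 ([np.float64(-84.0), np.float64(-85.0), np.float64(-86.5)], 'joint~', 12.8)
6 ([np.float64(-82.0), np.float64(-83.0), np.float64(-85.0)], 'joint~', 14.7)
7 ([np.float64(-73.5), np.float64(-75.0), np.float64(-76.0)], 'joint~', 23.2)
```

View pics/z7.png

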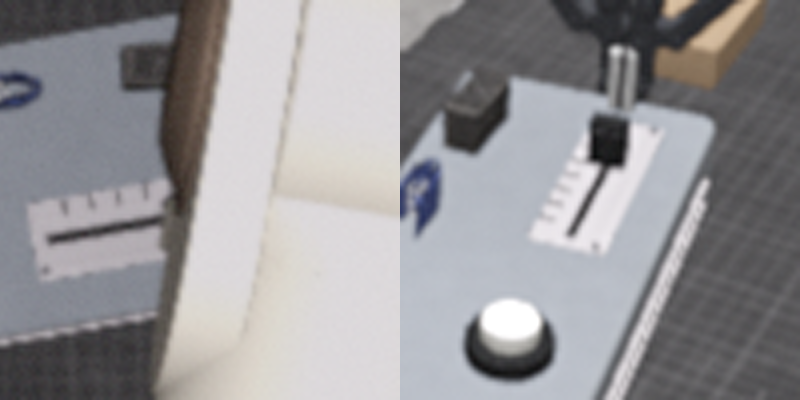

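play_rows --commands "0 0 2 0 0; 0 -1 4 0 0; 0 -1 6 0 0; 0 -2 8 0 0; 0 -2 9 0 0; 0 -2 10 0 0; 0 -2 10 0 0"

```text
time: 6.8
ee_pos: [0.5205, -0.0955, 0.0816]
tcp_rot: [180.0, 0.0, 99.4]
wrist_force: [2.4, -2.0, 0.5]
opening: 0.0001
```

play_rows --commands "0 0 1 0 0; 0 0 1 0 0; 0 0 2 0 0; 0 0 2 0 0"

```text
time: 7.13
ee_pos: [0.5203, -0.0933, 0.0815]
tcp_rot: [-180.0, -0.0, 99.4]
wrist_force: [0.2, -0.8, 0.6]
opening: -0.0003
```

play_rows --commands "0 0 1 0 0; 0 0 1 0 0; 0 0 1 0 0"

```text
time: 7.38
ee_pos: [0.5204, -0.0923, 0.0815]
tcp_rot: [-180.0, -0.0, 99.4]
wrist_force: [-0.1, -0.9, -0.5]
opening: 0.0
```

```bash
python3 look.py 8; python3 lp.py 7 8
```

```text
7.3833 [ 0.52035741 -0.09231507  0.08145084] [-1.79995978e+02 -2.45217381e-02  9.94280925e+01] [-0.11968275 -0.9293977  -0.47246504] [-29.7 -85.7]
7 ([np.float64(-73.5), np.float64(-75.0), np.float64(-76.0)], 'joint~', 23.2)
8 ([np.float64(-59.5), np.float64(-60.5), np.float64(-61.5)], 'joint~', 37.5)
```

play_rows --commands "0 0 2 0 0; 0 -1 4 0 0; 0 -1 6 0 0; 0 -2 8 0 0; 0 -2 9 0 0; 0 -2 10 0 0; 0 -2 11 0 0; 0 -2 11 0 0"

```text
time: 8.15
ee_pos: [0.5184, -0.0816, 0.0815]
tcp_rot: [-180.0, 0.0, 99.4]
wrist_force: [-0.0, -2.9, 0.0]
opening: -0.0002
```

play_rows --commands "0 0 1 0 0; 0 0 1 0 0; 0 0 1 0 0"

```text
time: 8.4
ee_pos: [0.5183, -0.0803, 0.0815]
tcp_rot: [-180.0, -0.0, 99.4]
wrist_force: [-0.7, -1.5, 0.4]
opening: 0.0003
```

```bash
python3 look.py 9; python3 lp.py 7 8 9
```

```text
8.4 [ 0.51826598 -0.08034675  0.08148923] [-1.79987357e+02 -2.67390703e-02  9.94275063e+01] [-0.65303113 -1.4733645   0.4486833 ] [-29.9 -73.5]
7 ([np.float64(-73.5), np.float64(-75.0), np.float64(-76.0)], 'joint~', 23.2)
8 ([np.float64(-59.5), np.float64(-60.5), np.float64(-61.5)], 'joint~', 37.5)
9 ([np.float64(-54.5), np.float64(-56.0), np.float64(-56.5)], 'joint~', 42.3)
```

Just short of the third crest, so I'll go on in 1 mm steps.

play_rows --commands "0 0 1 0 0; 0 0 1 0 0; 0 0 1 0 0"

```text
time: 8.75
ee_pos: [0.5184, -0.0794, 0.0815]
tcp_rot: [-180.0, -0.0, 99.4]
wrist_force: [-1.0, -0.8, 1.2]
opening: -0.0003
```

play_rows --commands "0 0 1 0 0; 0 0 1 0 0; 0 0 1 0 0"

```text
time: 9.0
ee_pos: [0.5185, -0.0784, 0.0815]
tcp_rot: [180.0, -0.0, 99.4]
wrist_force: [-0.2, 0.4, -0.0]
opening: -0.0005
```

```bash
python3 look.py 10; python3 lp.py 7 8 9 10
```

```text
9.0 [ 0.51848561 -0.07837559  0.08152168] [ 1.79991351e+02 -1.42251492e-02  9.94290698e+01] [-0.19467045  0.42472859 -0.03030416] [-29.3 -71.6]
7 ([np.float64(-73.5), np.float64(-75.0), np.float64(-76.0)], 'joint~', 23.2)
8 ([np.float64(-59.5), np.float64(-60.5), np.float64(-61.5)], 'joint~', 37.5)
9 ([np.float64(-54.5), np.float64(-56.0), np.float64(-56.5)], 'joint~', 42.3)
10 ([np.float64(-45.5), np.float64(-47.5), np.float64(-48.0)], 'joint~', 51.0)
```

View pics/z10.png

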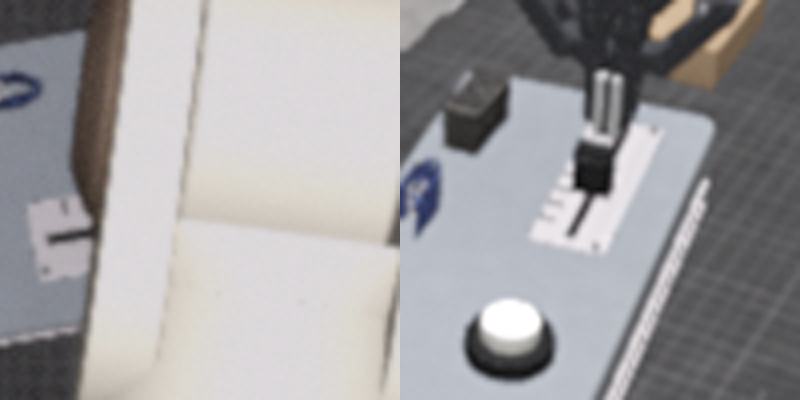

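play_rows --commands "0 1 -5 0 0; 0 2 -10 0 0; 0 2 -10 0 0; 0 2 -10 30 0; 0 2 -10 60 0; 0 2 -10 90 0; 0 2 -10 100 0; 0 2 -10 100 0"

```text
time: 9.77
ee_pos: [0.5217, -0.089, 0.1844]
tcp_rot: [179.7, 0.1, 99.4]
wrist_force: [-0.3, 0.0, -0.6]
opening: 0.0001
```

play_rows --commands "0 -5 30 0 0; 0 -9 60 0 0; 0 -14 90 0 0; 0 -19 120 0 0; 0 -23 150 0 0; 0 -27 169 -10 0; 0 -27 169 -30 0; 0 -27 169 -40 0; 0 -27 169 -40 0; 0 -27 169 -40 0"

```text
time: 10.6
ee_pos: [0.4928, 0.0798, 0.1404]
tcp_rot: [-179.9, 0.0, 99.4]
wrist_force: [-0.9, -0.5, 0.2]
opening: 0.0001
```

```bash
python3 look.py 11; python3 lp.py 11; python3 -c "
from h import *
p=get_obs()['ee_pos'];print(proj('scene',p))"
```

```text
10.6 [0.49283484 0.07981637 0.14043859] [-1.79871500e+02  5.91444950e-03  9.93799782e+01] [-0.85648271 -0.47103514  0.23246032] [-29.4  88.7]
11 ([np.float64(-45.0), np.float64(-46.5), np.float64(-47.5)], 'joint~', 51.7)
[328.6260963 248.7902124]
```

View pics/scene11.png

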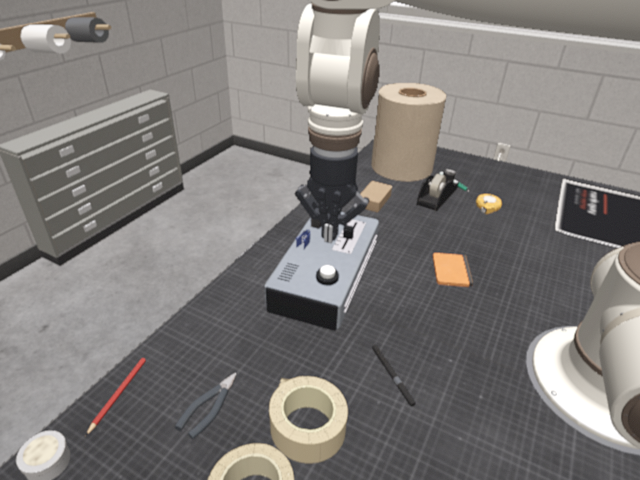

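View pics/z11.png

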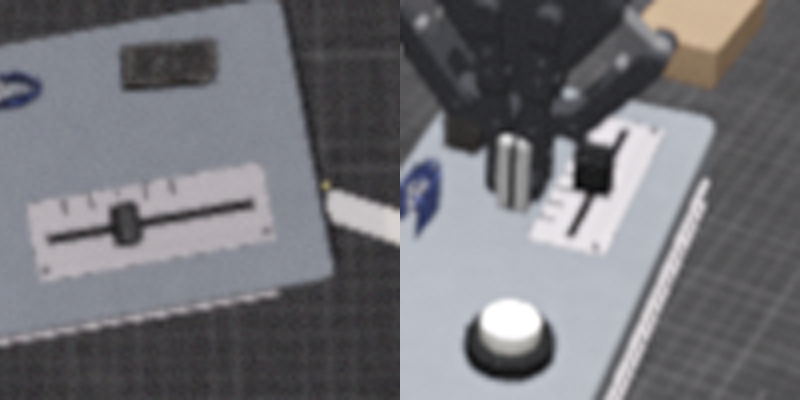

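play_rows --commands "0 0 1 -10 0; 0 0 1 -20 0; 0 0 1 -30 0; 0 0 1 -30 0; 0 0 1 -30 0"

```text
time: 11.12
ee_pos: [0.4928, 0.0812, 0.1106]
tcp_rot: [-179.9, 0.0, 99.4]
wrist_force: [-0.2, 0.0, 0.1]
opening: -0.0
```

play_rows --commands "0 0 0 -3 0; 0 0 0 -5 0; 0 0 0 -5 0"

```text
time: 11.37
ee_pos: [0.4934, 0.0814, 0.1063]
tcp_rot: [-180.0, -0.0, 99.4]
wrist_force: [-0.3, -0.0, 0.9]
opening: 0.0001
```

play_rows --commands "0 0 0 -2 0; 0 0 0 -4 0; 0 0 0 -4 0"

```text
time: 11.62
ee_pos: [0.4933, 0.0814, 0.1022]
tcp_rot: [-180.0, -0.0, 99.4]
wrist_force: [-0.4, 0.5, -0.5]
opening: -0.0003
```

play_rows --commands "0 0 0 -2 0; 0 0 0 -4 0; 0 0 0 -4 0"

```text
time: 11.87
ee_pos: [0.4933, 0.0814, 0.0981]
tcp_rot: [-180.0, 0.0, 99.4]
wrist_force: [-1.8, 0.4, 0.4]
opening: -0.0001
```

play_rows --commands "0 0 0 -2 0; 0 0 0 -3 0; 0 0 0 -3 0"

```text
time: 12.12
ee_pos: [0.4933, 0.0814, 0.0952]
tcp_rot: [-180.0, -0.0, 99.4]
wrist_force: [0.7, 0.8, -0.1]
opening: 0.0001
```

play_rows --commands "0 0 0 -2 0; 0 0 0 -2 0; 0 0 0 -2 0"

```text
time: 12.37
ee_pos: [0.4933, 0.0814, 0.0934]
tcp_rot: [-180.0, -0.0, 99.4]
wrist_force: [-0.2, -0.1, -0.3]
opening: 0.0001
```

play_rows --commands "0 0 0 -2 0; 0 0 0 -2 0; 0 0 0 -2 0"

```text
time: 12.62
ee_pos: [0.4934, 0.0814, 0.0914]
tcp_rot: [-180.0, 0.0, 99.4]
wrist_force: [-0.2, 0.5, 0.1]
opening: -0.0003
```

play_rows --commands "0 0 0 -2 0; 0 0 0 -2 0; 0 0 0 -2 0"

```text
time: 12.87
ee_pos: [0.4933, 0.0814, 0.0894]
tcp_rot: [-180.0, -0.0, 99.4]
wrist_force: [0.5, -0.6, 0.0]
opening: 0.0002
```

```bash
python3 look.py 12; python3 lp.py 12
python3 - <<'E'
import cv2
b=cv2.imread('pics/scene12.png')[200:300,270:390]
cv2.imwrite('pics/s12z.png',cv2.resize(b,None,fx=6,fy=6,interpolation=cv2.INTER_CUBIC))
E
```

```text
12.8667 [0.4933446  0.08141131 0.08937601] [-1.79989113e+02 -1.00563617e-04  9.94180005e+01] [ 0.47474086 -0.62988505  0.01380318] [-28.6  90.1]
12 ([np.float64(-2.0), np.float64(-3.0), np.float64(-2.5)], 'joint~', 95.5)
```

View pics/s12z.png

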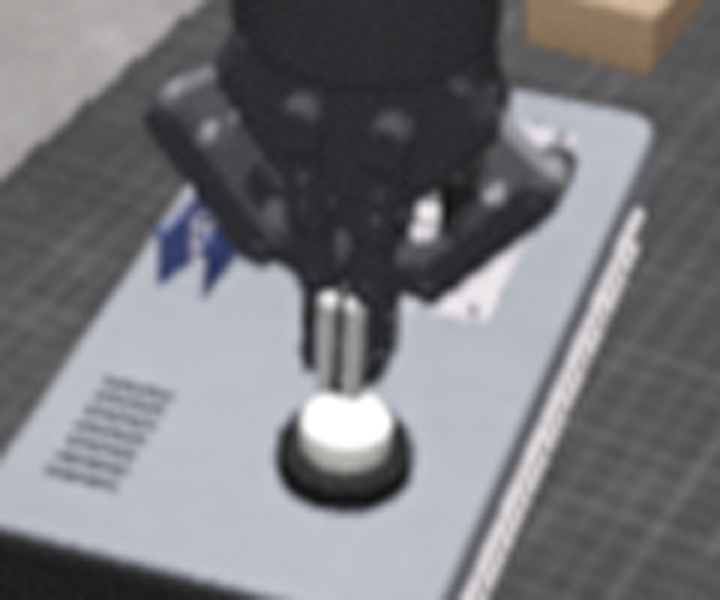

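play_rows --commands "0 0 0 -2 0; 0 0 0 -3 0; 0 0 0 -3 0"

```text
time: 13.22
ee_pos: [0.4933, 0.0814, 0.0862]
tcp_rot: [-180.0, 0.0, 99.4]
wrist_force: [0.2, 0.8, 1.2]
opening: -0.0001
```

play_rows --commands "0 0 0 -1 0; 0 0 0 -2 0; 0 0 0 -2 0"

```text
time: 13.47
ee_pos: [0.4933, 0.0814, 0.0843]
tcp_rot: [-180.0, -0.0, 99.4]
wrist_force: [0.3, 0.3, -0.7]
opening: 0.0003
```

play_rows --commands "0 0 0 -1 0; 0 0 0 -2 0; 0 0 0 -2 0"

```text
time: 13.72
ee_pos: [0.4933, 0.0814, 0.0823]
tcp_rot: [-180.0, 0.0, 99.4]
wrist_force: [-0.1, -0.3, 0.4]
opening: -0.0002
```

play_rows --commands "0 0 0 -1 0; 0 0 0 -2 0; 0 0 0 -2 0"

```text
time: 13.97
ee_pos: [0.4933, 0.0814, 0.0802]
tcp_rot: [-180.0, 0.0, 99.4]
wrist_force: [-0.3, 0.3, -0.0]
opening: -0.0002
```

```bash
python3 look.py 13
python3 - <<'E'
import cv2
b=cv2.imread('pics/scene13.png')[200:300,270:390]
cv2.imwrite('pics/s13z.png',cv2.resize(b,None,fx=6,fy=6,interpolation=cv2.INTER_CUBIC))
E
```

```text
13.9667 [0.49331307 0.08140876 0.08022693] [-1.79980830e+02  2.14149621e-04  9.94179298e+01] [-2.78503626e-01  2.98415911e-01 -4.36775041e-06] [-28.6  90.1]
```

View pics/s13z.png

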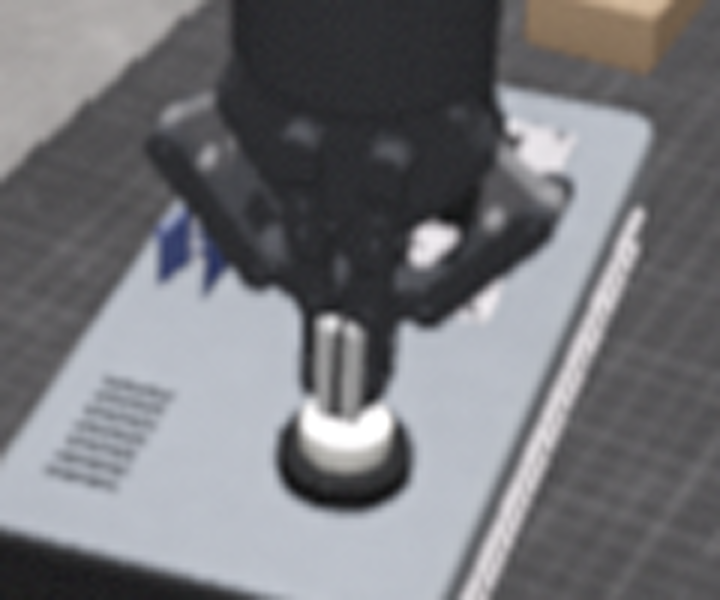

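play_rows --commands "0 0 0 -1 0; 0 0 0 -2 0; 0 0 0 -2 0"

```text
time: 14.32
ee_pos: [0.4933, 0.0814, 0.0783]
tcp_rot: [-180.0, 0.0, 99.4]
wrist_force: [-0.2, -0.7, -0.2]
opening: 0.0
```

play_rows --commands "0 0 0 -1 0; 0 0 0 -2 0; 0 0 0 -2 0"

```text
time: 14.57
ee_pos: [0.4935, 0.0814, 0.0764]
tcp_rot: [180.0, -0.0, 99.4]
wrist_force: [-0.3, 0.0, 2.1]
opening: -0.0002
```

play_rows --commands "0 0 0 -1 0; 0 0 0 -2 0; 0 0 0 -2 0"

```text
time: 14.82
ee_pos: [0.4935, 0.0814, 0.0745]
tcp_rot: [180.0, -0.0, 99.4]
wrist_force: [-0.4, 0.1, 2.9]
opening: -0.0001
```

play_rows --commands "0 0 0 -1 0; 0 0 0 -2 0; 0 0 0 -2 0"

```text
time: 15.07
ee_pos: [0.4935, 0.0814, 0.0725]
tcp_rot: [180.0, 0.0, 99.4]
wrist_force: [-0.0, 0.2, 4.2]
opening: 0.0
```

play_rows --commands "0 0 0 -1 0; 0 0 0 -1 0; 0 0 0 -1 0"

```text
time: 15.32
ee_pos: [0.4935, 0.0814, 0.0716]
tcp_rot: [180.0, -0.0, 99.4]
wrist_force: [-0.4, 0.8, 5.0]
opening: -0.0004
```

play_rows --commands "0 0 0 -1 0; 0 0 0 -1 0; 0 0 0 -1 0"

```text
time: 15.57
ee_pos: [0.4935, 0.0814, 0.0708]
tcp_rot: [180.0, -0.0, 99.4]
wrist_force: [-1.8, 0.3, 6.6]
opening: 0.0002
```

play_rows --commands "0 0 0 -1 0; 0 0 0 -1 0; 0 0 0 -1 0"

```text
time: 15.82
ee_pos: [0.4936, 0.0814, 0.0706]
tcp_rot: [179.9, 0.0, 99.4]
wrist_force: [-3.6, -0.7, 12.6]
opening: -0.0002
```

```bash
python3 look.py 14
python3 - <<'E'
import cv2
b=cv2.imread('pics/scene14.png')[200:300,270:390]
cv2.imwrite('pics/s14z.png',cv2.resize(b,None,fx=6,fy=6,interpolation=cv2.INTER_CUBIC))
E
```

```text
15.8167 [0.49360549 0.08144915 0.07061891] [1.79936662e+02 8.61440330e-04 9.94185990e+01] [-3.57449188 -0.68753572 12.64427159] [-28.3  90.1]
```

View pics/s14z.png

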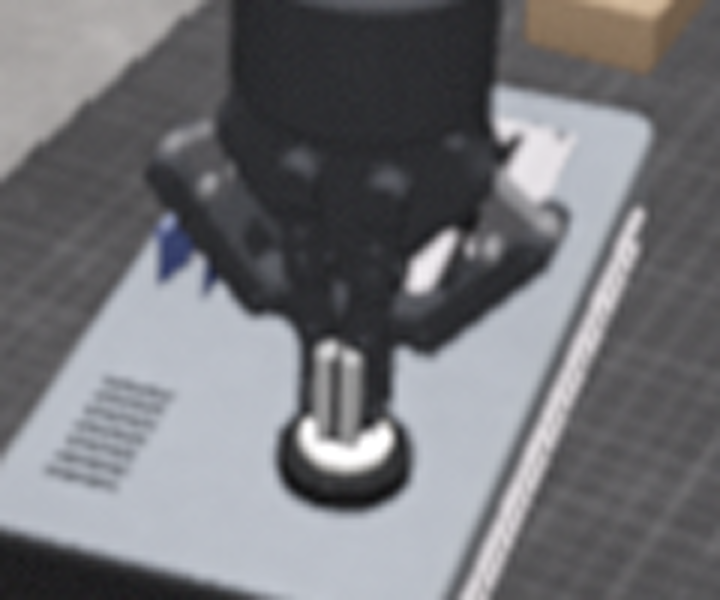

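The button is at its stop: the force jumped to 12.6 N and the cap is visibly sunk. Next I'll lift off and check.

play_rows --commands "0 0 0 3 0; 0 0 0 10 0; 0 0 0 30 0; 0 0 0 60 0; 0 0 0 90 0; 0 -30 0 120 0; 0 -60 0 120 0; 0 -100 0 120 0; 0 -130 0 120 0; 0 -130 0 120 0"

```text
time: 16.75
ee_pos: [0.3596, 0.0812, 0.1905]
tcp_rot: [180.0, -0.0, 99.4]
wrist_force: [0.2, -0.0, 0.7]
opening: 0.0002
```

```bash
python3 look.py 15; python3 lp.py 10 11 15
python3 - <<'E'
import cv2,numpy as np
o=np.zeros((500,800,3),np.uint8)
b=cv2.imread('pics/scene15.png')[200:325,265:390]
t=cv2.imread('pics/top15.png')[195:300,258:418]
o[:,:400]=cv2.resize(b,(400,400+100)[:2],interpolation=cv2.INTER_CUBIC)
o[:262,400:]=cv2.resize(t,(400,262),interpolation=cv2.INTER_CUBIC)
cv2.imwrite('pics/f15.png',o)
E
```

```text
16.75 [0.35960961 0.08124501 0.19046748] [ 1.79984888e+02 -1.48732064e-02  9.94498221e+01] [ 0.2065649  -0.00691417  0.67955196] [-160.7  111.4]
10 ([np.float64(-45.5), np.float64(-47.5), np.float64(-48.0)], 'joint~', 51.0)
11 ([np.float64(-45.0), np.float64(-46.5), np.float64(-47.5)], 'joint~', 51.7)
15 ([np.float64(-45.0), np.float64(-46.5), np.float64(-47.5)], 'joint~', 51.7)
```

View pics/f15.png

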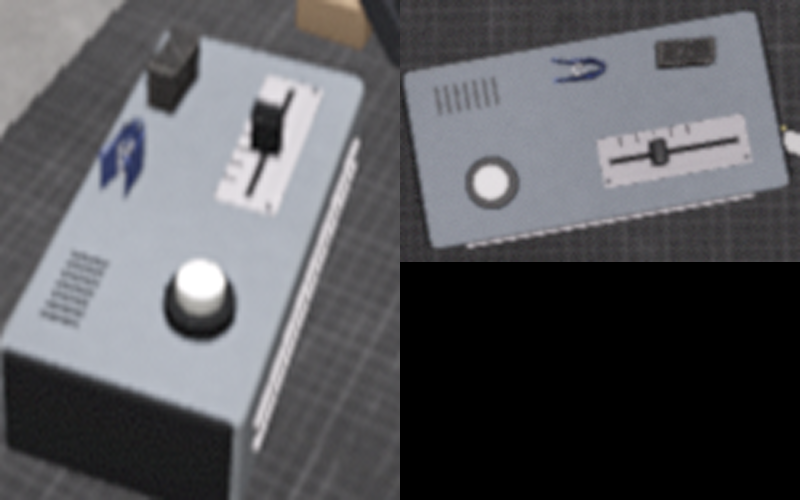

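View pics/top15.png

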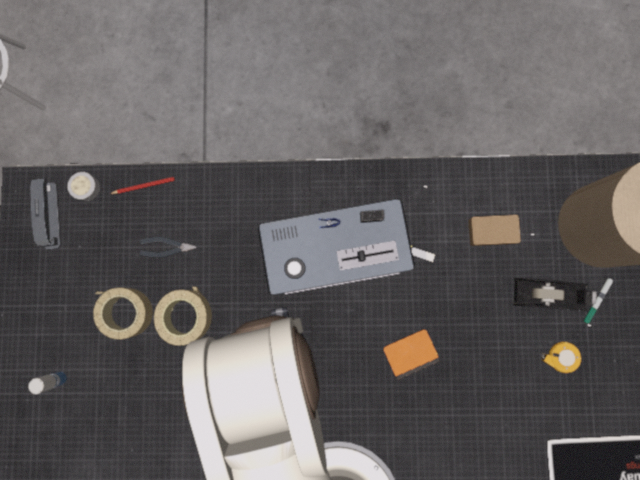

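The lever sits at the third tick, near top-view pixel (362,256). The button is up again near (294,268), and the other objects are where they were. I'm handing in.

```bash
python3 -c "
from workcell import *
job_done()"
```

```text
the job is handed in; nothing more can be done
```

The lever is in the third notch, and the start button has been pressed fully and has come back up. I handed the job in at about 17 s on the robot's clock.

- **Lever:** I pushed it from behind with the shut fingertips, in steps of about 1 mm at each ridge. Three clicks showed as force drops, with picture readings of about 23, 37.5 and 51 mm. These are 14 mm apart but about 7 mm below the true 30, 44 and 58 mm. I stopped just past the third crest and backed off. The last pictures show the lever covering the third tick, with the same reading before and after the button press.
- **Button:** I pressed straight down. It moved about 6 mm to its stop, where the force jumped from about 5 N to a peak reading of 12.6 N. The last picture shows the cap raised again.
- **Other things:** The clip, case, cork block and snips look unmoved in the last pictures, by eye only. The gripper is clear of everything.

**Disagreements:** The fingertips looked about 12 mm higher in the camera than the reported tool position. The button contact, at a reported height of about 77 mm, pointed the same way, so I relied on contact force for the final heights. The two cameras also differed by about 2 to 4 mm along the lever's line, so I used the clicks to place the lever.

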